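# Latch the bone cradle and hold the sampling gauge at its mark

### The arm

A 6-joint arm with a two-finger parallel gripper is mounted at the origin on the work surface. World frame = base frame: x ahead of the robot, y to its left, z up, the work surface at z = 0. Lengths are in m, angles in rad, forces in N, time in s.
With the tool pointing down it reaches from about 0.375 to 0.9 m from the base axis. Payload 3.1 kg.
Tool frame: the origin (TCP) lies midway between the tips of the shut fingers; the grasp point (between the pads) lies 19 mm behind it; x points along the fingers, z is the direction in which the jaws open and shut, and the axes are right-handed (so a half turn about x gives the same grasp; the last joint's range is limited). The gripper opens to 85 mm and grips with 20 to 120 N. Pads are 22 mm wide; open, the fingers measure 114 mm over their backs; the gripper's body (76 mm by 85 mm) begins 54 mm behind the grasp point. The pads swing forward as they close: fully open they stand 13 mm farther back than shut.
Start: joints at [-1.506, 0.527, 1.433, -0, 1.181, -0.178], TCP at [0.15, -0.607, 0.231] pointing down, gripper open.
Joint ranges: [-3.08, 3.08], [-0.75, 2.2], [0.22, 2.44], [-1.43, 4.57], [0, 2.65], [-2.85, 2.85]. Speed limits (rad/s): [2.79, 2.79, 3.14, 3.14, 3.14, 3.14].

### API

Orientations are given as a unit quaternion [x, y, z, w].
In Python, from station import status, snapshot, camera_params, ticket gives the robot as it stands.
- The arm moves only by the tool arm_command, never from a script. Its argument "series" is a list that holds one entry, the list of rows, each a list of 4 numbers: the shift along the tool's x, y, z in mm, then the turn about the tool's x in rad. A call has 1 to 10 rows; each row shifts and turns the commanded pose from where the row before left it, along the tool's axes as they then stand; what a row does not reach is not made up. A row lasts 1/10 s, in which the tool goes at most 50 mm and 8.59 degrees, less where a joint would pass 70% of its speed; a pose out of reach is approached as far as the arm can. A call is refused whole if a number of a shift passes 50 or a number of a turn 0.15, either way. A call with a gripper value outside its range is refused whole. "jaw" is the opening in per cent of the stroke, from 0 (shut) to 100 (fully open), set as the call begins (left out, the last holds). The fingers move at their own pace and stop on an object; "force" is the grip in N (left out, the last holds). Time passes only in rows, so rows that do not move let the fingers close. It gives the time, the measured TCP pose, the force and the opening at its end, in the units of the state.
- status.sense(): the state, without advancing time (a new reading comes with each control period).
- snapshot(name): name is "scene" or "top"; returns the picture (420x560x3 uint8, red, green, blue); there is no depth.
- camera_params(name): a dict with "fovy" (degrees; the focal length in pixels is half the picture's height over the tangent of half this angle, whatever the lens; pixels are square), "cx", "cy" (the principal point, pixels), "k1" (the pictures are not rectified: a ray, as slopes to the right and down, at radius r is drawn at 1 + k1 r^2 times it, then the intrinsics apply), "extrinsics" (4x4, takes a point from camera to world coordinates). Camera axes: x right, y down, z forward; pixel columns grow to the right and rows downward; lengths in m; the calibration is good to about 2 mm. A picture is of the moment at which its call begins. camera_params takes no time and is no camera call.
- ticket.sign_off(): hands the job in, once; it reports no verdict.
The state is a dict: "t": time; "q": joint angles; "qd": joint speeds; "tau": joint torques, N m; "tcp_pos": TCP position; "tool_rot": TCP orientation; "force": force on the tool from outside, world axes, zero at the start; "ft_torque": the same for the moment, N m; "finger_gap": opening from 0.0 (shut) to 1.0 (fully open).
Only numpy, scipy, OpenCV 4.12 (cv2) and the standard library are available. Lean on these libraries where they do the work, as an engineer would, in place of code of your own. Each camera call takes 0.05 s, during which the arm holds its last target. There are 200 camera calls.

### The job

Get the femur fragment ready to be marked for sampling: first turn the brass turnbutton square across the edge of the cradle's hold-down frame to secure it. Then squeeze in the yellow lock button on the gauge arm's black grip block, draw the spring-return arm out until its orange scale needle stands over the red index clip, and finish still holding the arm steady at that mark, not letting go. Keep the frame shut and leave the bone and the loose things on the bench where they lie.

Things in the scene. Friction and masses are not known exactly. Their poses are not given: they have to be found in the camera images.
- gauge: Fixed sampling gauge on a grey steel base. Origin on the bench; z up, +y the way the arm extends, -x the latch side (towards the robot), +x the scale side. Aluminium cradle box 120 x 190 mm (x, y) centred at x -35, y +15, rim 66 mm high. White scale rule along y at x +110, top 78 mm high, lines every 10 mm.
- turnbutton (a joint): Angle of the brass turnbutton about its upright pivot, rad, growing anticlockwise seen from above: 0 = wing along the frame's front edge (along gauge y, open), 1.57 = square across the edge (along gauge x, secured); stops at -0.05 and 1.6. Starts at 0 to 0.3, stays where left, takes about 0.06 N m. Once across it blocks the frame from lifting.
- turnbutton_grip (a point): On the turnbutton's pivot axis (gauge x -109, y +15 mm), 100 mm above the bench; turns with it. Its upright thumb rib is 10 mm thick, 40 mm long along the point's y, top 106 mm above the bench, both sides free; it stands on a wing 16 x 64 x 7 mm whose top is 83 mm above the bench and underside 1.5 mm over the frame.
- hold_frame (a joint): Hinge of the steel hold-down frame over the cradle, rad: 0 = shut (as it starts), growing as its front edge lifts. The frame is 120 x 190 x 8 mm, its top is 74 mm above the bench, hinged along the cradle's scale-side edge; 0.3 kg.
- gauge_arm: Telescoping arm; origin at the centre of its black grip block, 115 mm above the bench, axes as the gauge's. Block 26 mm across (x), 44 along y, 34 tall; grip it from above across x, fingers centred on the origin, one on the yellow button. It slides along gauge +y, 0 to 120 mm from home; a spring pulls it back with 6 to 7.5 N. Locked at home (1 mm play) while the button is out.
- lock_button (a joint): Travel of the yellow lock button (21 mm diameter) in the block's +x face, m: 0 = out (7 mm proud), 0.005 = fully in (2 mm proud). Moves towards gauge -x; spring 2 N rising to 3 N. From about 0.0035 in the arm is free; once the arm has left home the tube keeps the button nearly in (about 0.0028). Let go, the arm runs home and locks again.
- lock_button_face (a point): Centre of the lock button's outer face (20 mm from the arm's origin along +x when out).
- needle_tip (a point): Lower tip of the arm's orange scale needle, at +45, +32, -28 mm from the arm's origin, 87 mm above the bench, 4 mm above the index clip's top. It moves with the arm.
- index: Red index clip clamped fast on the white scale rule, 28 mm across (x), 8 mm wide along the scale (y), 5 mm tall. Origin at the middle of its underside on the rule's top; axes parallel to the gauge's. The needle is on the mark when its tip has the same gauge y as this origin; 45 to 105 mm of arm travel from home.
- femur: Brown femur fragment, 139 mm long, up to 72 wide, 42 mm, 0.35 kg, lying loose in the cradle under the frame, long axis along gauge y; origin at the middle of its underside.
- hammer_head: Rusted rock hammer head, 173 mm long (x), 36 mm wide, 35 mm tall, loose on the left of the bench; origin at the middle of its underside.
- jar: Green glass jar, 68 mm diameter, 110 mm tall, loose on the right of the bench; origin at its underside's centre.
- plaster_block: White plaster cast block, 115 x 80 x 50 mm, loose on the right of the bench; origin at its underside's centre.
- brush: Dusting brush, 200 mm long, lying at the back of the bench.
- bone_chip: Small brown bone chip, 73 x 37 x 32 mm, lying on the right of the bench; origin at its underside's centre.
- tube_mouth (a point): Middle of the open end of the blue outer tube (26 x 26 mm, 174 mm long, running from here along gauge -y, its middle 115 mm above the bench, gauge x +65). The inner arm slides out of it.
- cross_bar (a point): Middle of the arm's steel cross bar, 32 mm ahead (+y) of the grip block's centre at the same height; 6 mm wide, 8 mm tall, reaching 107 mm to the cradle side and 51 mm to the scale side, a needle hanging from each end. Beside the grip block the fingers have free room down to 84 mm above the bench.

How it is judged:
By the outcome, as a careful person would: the job done as asked, in the order asked, and still so for the second after the job is handed in, while the arm keeps its last pose, push and grip.
It also fails if it takes over 43 s, if anything falls off the work surface, if the arm or the gripper's body presses on something with over 40 N, if the wrist force passes 120 N, or if a joint passes its speed limit or range.

## Working session

There is one attempt and no reset: what is moved stays moved. The work goes in short steps, Python scripts to look and compute and a tool call to move; the robot and the scene stay as the last step left them, time stands still between calls to the robot, and variables do not carry over. Pictures are saved under pics/ and viewed, about 8 in all and at most 12, crops included, and the job is handed in when it is done.

Besides the shell and the picture viewer there is one more tool, called after "Call:" by a JSON object that holds its "method" and its "body". arm_command: Moves the arm, as the interface text tells. Its arguments: {"type":"object","properties":{"series":{"type":"array"},"jaw":{"type":"number"},"force":{"type":"number"}},"required":["series"]}

```bash
mkdir -p pics; ls; cat > h.py <<'E'
import numpy as np, cv2
from station import status, snapshot, camera_params, ticket
def shot(name,fn,crop=None,scale=1):
    im=snapshot(name)
    cv2.imwrite('pics/raw_'+fn,im[:,:,::-1])
    if crop: im=im[crop[1]:crop[3],crop[0]:crop[2]]
    if scale!=1: im=cv2.resize(im,None,fx=scale,fy=scale,interpolation=cv2.INTER_CUBIC)
    cv2.imwrite('pics/'+fn,im[:,:,::-1])
def cam(name):
    p=camera_params(name); f=210/np.tan(np.radians(p['fovy'])/2)
    return p,f,np.array(p['extrinsics'])
def toworld(name,uv,z):
    p,f,E=cam(name); d=np.array([(uv[0]-p['cx'])/f,(uv[1]-p['cy'])/f]); s=d.copy()
    for _ in range(20): s=d/(1+p['k1']*(s@s))
    r=E[:3,:3]@np.array([s[0],s[1],1]); o=E[:3,3]
    return o+r*(z-o[2])/r[2]
def topix(name,P):
    p,f,E=cam(name); c=E[:3,:3].T@(np.array(P)-E[:3,3]); s=c[:2]/c[2]
    return s*(1+p['k1']*(s@s))*f+[p['cx'],p['cy']]
E
python3 - <<'E'
from h import *
shot('top','t0.png',scale=1.4); shot('scene','s0.png',scale=1.4)
for n in('top','scene'): print(camera_params(n))
s=status.sense(); print(s)
E
```

```text
pics
{'fovy': 49.033731994014744, 'cx': 277.2965517230694, 'cy': 214.76653187243622, 'k1': -0.05340910498631279, 'extrinsics': array([[ 0.02008616, -0.99670029,  0.07864531,  0.46215885],
       [-0.99967024, -0.01876264,  0.01753202, -0.03424966],
       [-0.01599857, -0.07897153, -0.99674849,  1.24388932],
       [ 0.        ,  0.        ,  0.        ,  1.        ]])}
{'fovy': 44.5205685578168, 'cx': 273.0922170599296, 'cy': 207.57546027551618, 'k1': -0.05298656978998954, 'extrinsics': array([[ 0.62535913,  0.65291147, -0.42735533,  1.18907036],
       [ 0.78028998, -0.51719176,  0.35165358, -0.54581133],
       [ 0.008574  , -0.55337085, -0.83289086,  1.3200498 ],
       [ 0.        ,  0.        ,  0.        ,  1.        ]])}
{'t': 0.1, 'q': array([-1.50651388e+00,  5.28377047e-01,  1.43374974e+00,  2.90134954e-05,
        1.18139092e+00, -1.78503074e-01]), 'qd': array([-0.00031493, -0.00181743, -0.00182701,  0.00218659, -0.00023348,
       -0.00011881]), 'tau': array([-4.04738093e-04, -4.43306422e+01, -1.78586179e+01, -2.53362914e-04,
        3.88553031e-03,  1.85408953e-05]), 'tcp_pos': array([ 0.15024837, -0.60602724,  0.23043687]), 'tool_rot': array([ 0.43629019,  0.55731115, -0.43526166,  0.55641929]), 'force': array([ 0.25829107, -0.84552323,  0.26496851]), 'ft_torque': array([ 0.01803075, -0.01746781,  0.00145897]), 'finger_gap': 0.9992322209123484}
```

View pics/t0.png

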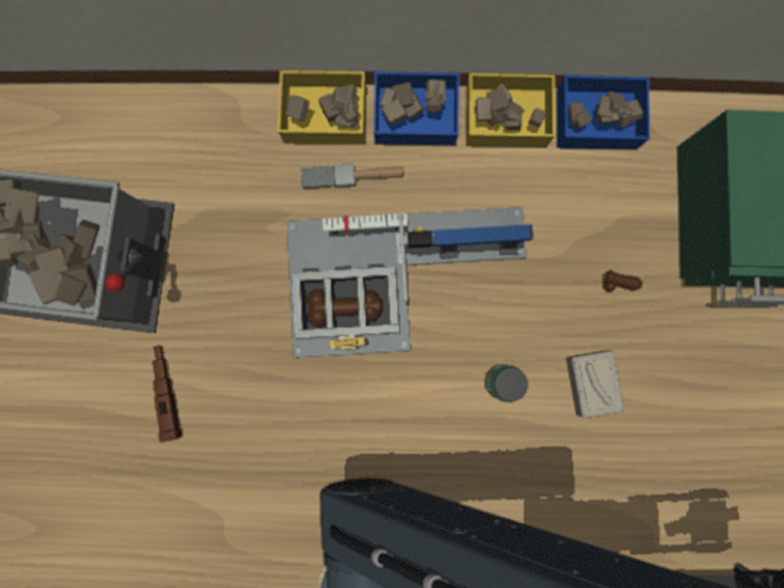

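View pics/s0.png

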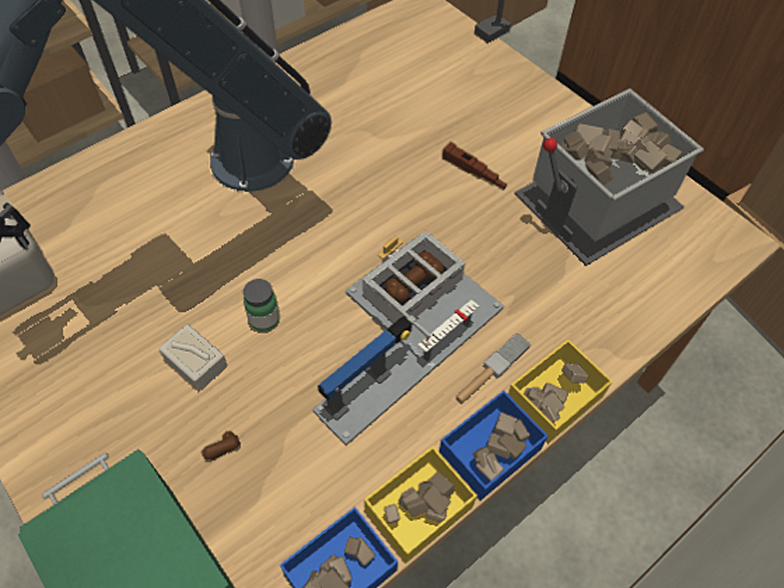

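The top view shows the gauge with the turnbutton near (347,343), the grip block near (420,239) and the red clip near (346,223). I'll enlarge that area next.

```bash
python3 - <<'E'
import cv2
i=cv2.imread('pics/raw_t0.png')[140:262,200:390]
cv2.imwrite('pics/t0c.png',cv2.resize(i,None,fx=4.2,fy=4.2,interpolation=cv2.INTER_CUBIC))
E
```

```text
(no output)
```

View pics/t0c.png

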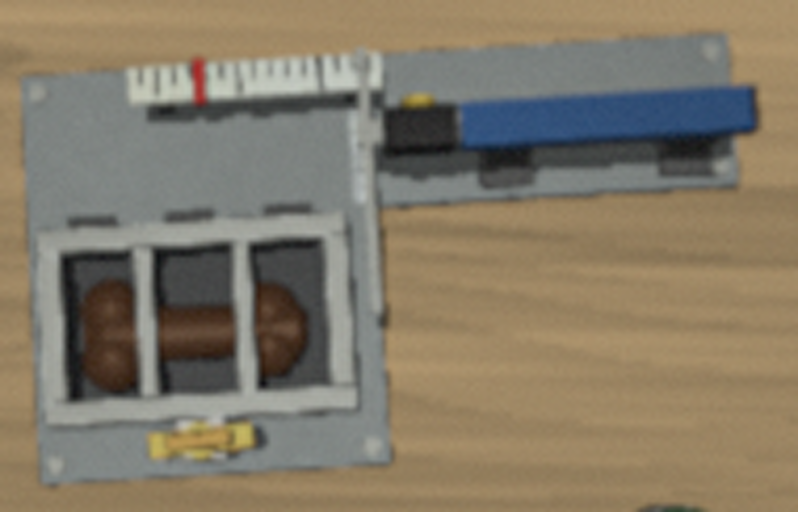

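```bash
cat >> h.py <<'E'
def c2(u,v): return np.array([u/4.2+200-.4,v/4.2+140-.4])
E
python3 - <<'E'
from h import *
from scipy.optimize import least_squares
T=lambda u,v,z: toworld('top',c2(u,v),z)
g=[(25,110),(25,-80),(-95,-80),(-95,110)]
px=[(38,235),(347,216),(357,408),(47,424)]
W=np.array([T(*p,.074)[:2] for p in px]); G=np.array(g)/1000
def R(a): return np.array([[np.cos(a),-np.sin(a)],[np.sin(a),np.cos(a)]])
f=least_squares(lambda p:((R(p[2])@G.T).T+p[:2]-W).ravel(),[.5,0,0]).x
print('gauge',f,'res mm',1000*((R(f[2])@G.T).T+f[:2]-W))
inv=lambda P:1000*(R(f[2]).T@(P[:2]-f[:2]))
for n,u,v,z in [('blkTL',385,107,.132),('blkTR',458,105,.132),('blkBR',457,148,.132),('blkBL',386,150,.132),('clip',199,81,.083),('rib1',163,442,.106),('rib2',238,436,.106),('ruleL',128,85,.078),('ruleR',382,70,.078),('tubeend',756,108,.128),('needle',361,55,.115),('wing1',150,443,.083),('wing2',256,437,.083)]:
    P=T(u,v,z); print(n,P[:2].round(4),inv(P).round(1))
E
```

```text
gauge [0.58615777 0.05256104 0.07536946] res mm [[ 2.18858379  0.59622494]
 [ 1.47351778 -0.28313432]
 [-1.39785364 -1.02463426]
 [-2.26424794  0.71154365]]
blkTL [ 0.6723 -0.0464] [  78.5 -105.2]
blkTR [ 0.6743 -0.0888] [  77.2 -147.6]
blkBR [ 0.649  -0.0886] [  52.  -145.5]
blkBL [ 0.6471 -0.0474] [  53.2 -104.3]
clip [0.6957 0.0666] [110.3   5.8]
rib1 [0.4756 0.0804] [-108.2   36.1]
rib2 [0.48   0.0363] [-107.1   -8.2]
ruleL [0.6936 0.1106] [111.5  49.8]
ruleR [ 0.7054 -0.0447] [ 111.6 -106. ]
tubeend [ 0.6765 -0.263 ] [  66.3 -321.4]
needle [ 0.7065 -0.0318] [113.7 -93.2]
wing1 [0.4751 0.0905] [-107.9   46.2]
wing2 [0.48   0.0269] [-107.8  -17.6]
```

```bash
cat >> h.py <<'E'
from scipy.spatial.transform import Rotation as Ro
def Rz(a): return np.array([[np.cos(a),-np.sin(a)],[np.sin(a),np.cos(a)]])
GP=np.array([.58616,.05256]); GA=.07537
def g2w(x,y): return GP+Rz(GA)@(np.array([x,y])/1000)
def go(x,y,z,s=None):  # shift in tool axes (mm) and angle of tool z in gauge frame
    s=s or status.sense(); M=Ro.from_quat(s['tool_rot']).as_matrix()
    w=np.r_[g2w(x,y),z/1000]; d=1000*M.T@(w-s['tcp_pos'])
    tz=M[:,2]; a=np.arctan2(tz[1],tz[0])-GA
    t=s['tcp_pos']; tg=1000*Rz(GA).T@(t[:2]-GP)
    print('t',round(s['t'],2),'tool-shift',d.round(1),'jaw yaw in gauge',round(a,3),'tilt',M[:,0].round(3),'tcp gauge',tg.round(1),'z',round(1000*t[2],1),'q',s['q'].round(2),'F',s['force'].round(1),'gap',round(s['finger_gap'],3))
E
python3 - <<'E'
from h import *
print(g2w(-109,15),g2w(65,-126)); go(-109,15,180)
E
```

```text
[0.47633997 0.05930986] [ 0.6604631  -0.06818788]
t 0.1 tool-shift [  51.7  476.5 -567.3] jaw yaw in gauge -1.403 tilt [-0.     0.002 -1.   ] tcp gauge [-484.3 -623.9] z 230.4 q [-1.51  0.53  1.43  0.    1.18 -0.18] F [ 0.3 -0.8  0.3] gap 0.999
```

Call:
{"method": "arm_command", "body": {"series": [[[0,30,-35.5,0],[0,30,-35.5,0],[0,30,-35.5,0],[0,30,-35.5,0],[0,30,-35.5,0],[0,30,-35.5,0],[0,30,-35.5,0],[0,30,-35.5,0]]], "jaw": 100, "force": 30}}

```text
t: 0.9
tcp_pos: [0.3153, -0.2714, 0.2312]
tool_rot: [0.436, 0.557, -0.436, 0.557]
force: [0.6, -0.7, -0.4]
finger_gap: 1.002
```

Call:
{"method": "arm_command", "body": {"series": [[[0,30,-35.5,0],[0,30,-35.5,0],[0,30,-35.5,0],[0,30,-35.5,0],[0,30,-35.5,0],[0,30,-35.5,0],[0,30,-35.5,0],[0,27,-35.5,0]]]}}

```text
t: 1.7
tcp_pos: [0.4774, 0.0614, 0.2312]
tool_rot: [0.436, 0.557, -0.436, 0.557]
force: [0.5, 0.2, 0.0]
finger_gap: 0.998
```

Call:
{"method": "arm_command", "body": {"series": [[[0,0,0,-0.14],[0,0,0,-0.14],[0,0,0,-0.14],[0,0,0,-0.14],[0,0,0,-0.14],[0,0,0,-0.14],[0,0,0,-0.14],[0,0,0,-0.14],[0,0,0,-0.14],[0,0,0,-0.14]]], "jaw": 45}}

```text
t: 2.7
tcp_pos: [0.4764, 0.0594, 0.231]
tool_rot: [-0.027, 0.707, 0.028, 0.706]
force: [0.8, 1.7, -0.2]
finger_gap: 0.451
```

```bash
python3 -c "
from h import *
go(-109,15,87)"
```

```text
t 2.7 tool-shift [ 1.44e+02 -1.00e-01  1.00e-01] jaw yaw in gauge 0.002 tilt [-0.001  0.    -1.   ] tcp gauge [-108.9   15.1] z 231.0 q [-0.11  0.33  1.79  0.    1.02 -0.19] F [ 0.8  1.7 -0.2] gap 0.451
```

Call:
{"method": "arm_command", "body": {"series": [[[25,0,0,0],[30,0,0,0],[30,0,0,0],[25,0,0,0],[15,0,0,0],[10,0,0,0],[8,0,0,0],[0,0,0,0]]], "force": 25}}

```text
t: 3.5
tcp_pos: [0.4764, 0.0594, 0.0877]
tool_rot: [-0.025, 0.707, 0.026, 0.706]
force: [0.1, -0.3, -0.6]
finger_gap: 0.451
```

Call:
{"method": "arm_command", "body": {"series": [[[0,0,0,0],[0,0,0,0],[0,0,0,0],[0,0,0,0],[0,0,0,0],[0,0,0,0]]], "jaw": 0, "force": 25}}

```text
t: 4.1
tcp_pos: [0.4769, 0.0594, 0.089]
tool_rot: [-0.026, 0.706, 0.025, 0.707]
force: [-0.9, 0.6, 6.5]
finger_gap: 0.108
```

```bash
python3 -c "
from h import *
go(-109,15,87); shot('scene','s1.png',(210,120,390,260),4)"
```

```text
t 4.1 tool-shift [ 2.  -0.1 -0.6] jaw yaw in gauge -0.003 tilt [ 0.001 -0.    -1.   ] tcp gauge [-108.4   15.1] z 89.0 q [-0.11  0.58  1.91  0.    0.65 -0.18] F [-0.9  0.6  6.5] gap 0.108
```

View pics/s1.png

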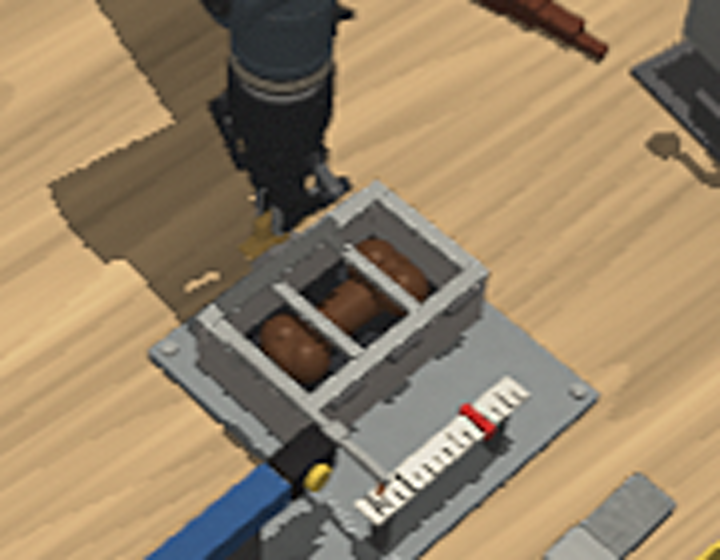

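The fingers hold the rib: the gap is 9.2 mm against a 10 mm rib. Next I turn it anticlockwise.

Call:
{"method": "arm_command", "body": {"series": [[[-1.5,0,0,-0.1],[0,0,0,-0.14],[0,0,0,-0.14],[0,0,0,-0.14],[0,0,0,-0.14],[0,0,0,-0.14],[0,0,0,-0.14],[0,0,0,-0.14]]]}}

```text
t: 4.95
tcp_pos: [0.4759, 0.0587, 0.0891]
tool_rot: [-0.387, 0.593, 0.387, 0.591]
force: [-0.4, -3.2, -4.3]
finger_gap: 0.112
```

Call:
{"method": "arm_command", "body": {"series": [[[0,0,0,-0.14],[0,0,0,-0.14],[0,0,0,-0.14],[0,0,0,-0.07],[0,0,0,0],[0,0,0,0]]]}}

```text
t: 5.55
tcp_pos: [0.4758, 0.0583, 0.0892]
tool_rot: [-0.518, 0.483, 0.518, 0.48]
force: [-1.7, -5.8, -4.6]
finger_gap: 0.113
```

```bash
python3 -c "
from h import *
go(-109,15,87); print(status.sense()['ft_torque'])"
```

```text
t 5.55 tool-shift [ 2.2 -0.6  1. ] jaw yaw in gauge 1.568 tilt [-0.002 -0.002 -1.   ] tcp gauge [-109.6   14. ] z 89.2 q [-0.11  0.58  1.91 -0.    0.65 -1.75] F [-1.7 -5.8 -4.6] gap 0.113
[-0.89169588  0.14901167  0.03994256]
```

Call:
{"method": "arm_command", "body": {"series": [[[0,0,0,0],[0,0,0,0],[0,0,0,0],[-10,0,0,0],[-30,0,0,0],[-40,0,0,0],[-40,0,0,0]]], "jaw": 45}}

```text
t: 6.25
tcp_pos: [0.4763, 0.0596, 0.2116]
tool_rot: [-0.517, 0.482, 0.518, 0.482]
force: [1.1, 0.3, -1.2]
finger_gap: 0.451
```

Call:
{"method": "arm_command", "body": {"series": [[[0,0,0,0.14],[0,0,0,0.14],[0,0,0,0.14],[0,0,0,0.14],[0,0,0,0.14],[0,0,0,0.14],[0,0,0,0.14],[0,0,0,0.14],[0,0,0,0.14],[0,0,0,0.14]]], "jaw": 75}}

```text
t: 7.25
tcp_pos: [0.4767, 0.0596, 0.2107]
tool_rot: [-0.083, 0.702, 0.083, 0.703]
force: [0.8, -0.2, 0.2]
finger_gap: 0.745
```

Call:
{"method": "arm_command", "body": {"series": [[[0,0,0,0.14],[0,0,0,0.03],[0,0,0,0]]]}}

```text
t: 7.55
tcp_pos: [0.4767, 0.0596, 0.2106]
tool_rot: [-0.026, 0.706, 0.026, 0.707]
force: [-0.1, 0.3, -0.6]
finger_gap: 0.752
```

```bash
python3 -c "
from h import *
go(65,-126,180)"
```

```text
t 7.55 tool-shift [  30.8 -140.7  174. ] jaw yaw in gauge -0.003 tilt [ 0.001  0.    -1.   ] tcp gauge [-108.6   15.2] z 210.6 q [-0.11  0.36  1.81  0.    0.97 -0.18] F [-0.1  0.3 -0.6] gap 0.752
```

Call:
{"method": "arm_command", "body": {"series": [[[0,-23.5,29,0],[0,-23.5,29,0],[0,-23.5,29,0],[0,-23.5,29,0],[0,-23.5,29,0],[0,-23.5,29,0],[0,0,0,0],[0,0,0,0]]]}}

```text
t: 8.35
tcp_pos: [0.6603, -0.0691, 0.2096]
tool_rot: [-0.025, 0.707, 0.026, 0.706]
force: [-0.8, 0.1, 0.2]
finger_gap: 0.748
```

```bash
python3 -c "
from h import *
go(65,-126,100); shot('top','t2.png',(195,140,345,260),5); shot('scene','s2.png',(210,120,390,260),4)"
```

```text
t 8.35 tool-shift [109.6   0.8   0.3] jaw yaw in gauge -0.004 tilt [-0.001  0.    -1.   ] tcp gauge [  64.8 -126.9] z 209.6 q [-0.27  0.6   1.35  0.    1.19 -0.34] F [-0.8  0.1  0.2] gap 0.748
```

View pics/t2.png

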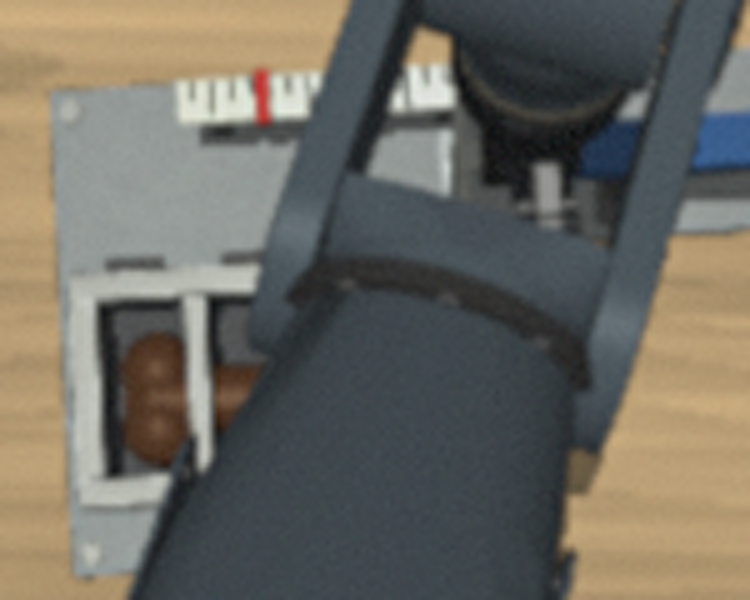

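View pics/s2.png

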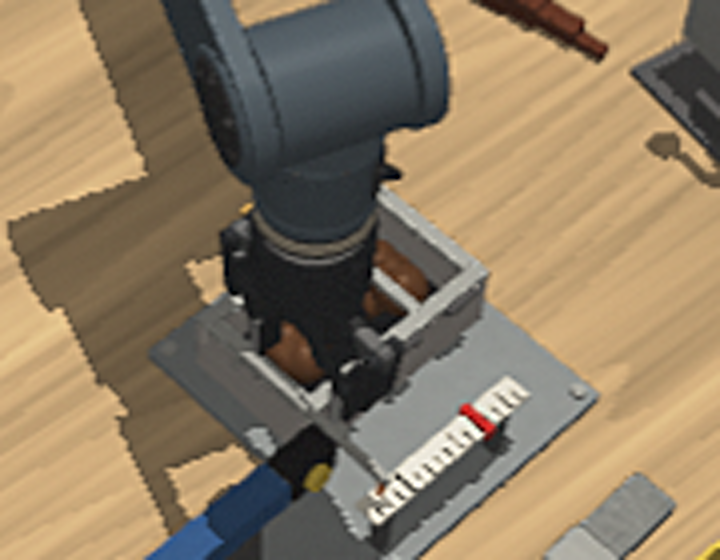

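The turnbutton is hidden behind the arm in both views. I'll step sideways briefly to check it before moving on.

Call:
{"method": "arm_command", "body": {"series": [[[0,-45,0,0],[0,-45,0,0],[0,-45,0,0],[0,-45,0,0],[0,-40,0,0]]]}}

```text
t: 8.95
tcp_pos: [0.6755, -0.2889, 0.2103]
tool_rot: [-0.026, 0.707, 0.026, 0.706]
force: [0.1, 0.7, -0.4]
finger_gap: 0.749
```

```bash
python3 -c "
from h import *
go(65,-126,180); shot('top','t3.png',(195,140,345,260),5)"
```

```text
t 8.95 tool-shift [ 30.4 221.2   1.1] jaw yaw in gauge -0.002 tilt [-0.  0. -1.] tcp gauge [  63.4 -347.2] z 210.3 q [-0.56  0.7   1.14 -0.    1.3  -0.63] F [ 0.1  0.7 -0.4] gap 0.749
```

View pics/t3.png

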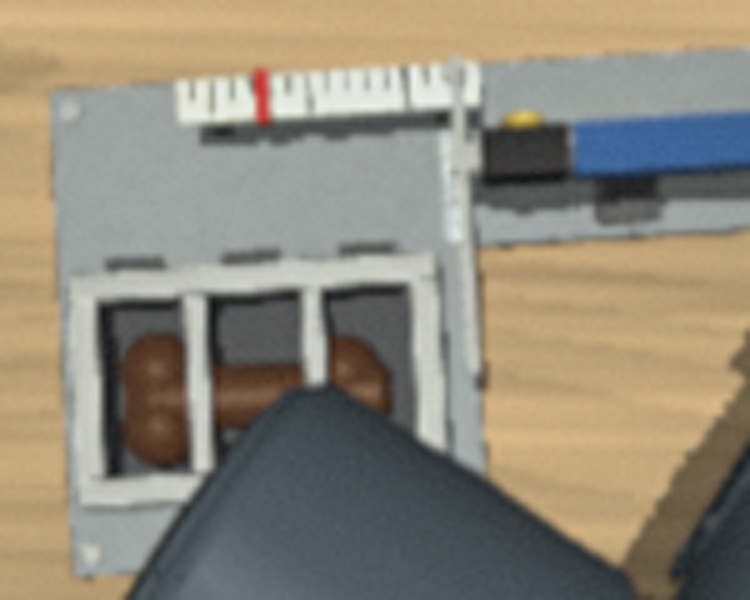

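The elbow still covers the turnbutton from above, so I'll use the scene camera.

```bash
python3 -c "
from h import *
shot('scene','s3.png',(230,150,350,240),6.5)
T=lambda u,v,z: 1000*Rz(GA).T@(toworld('top',np.array([u/5+195-.4,v/5+140-.4]),z)[:2]-GP)
for n,u,v,z in [('clip',262,97,.083),('bTL',484,130,.132),('bTR',571,124,.132),('bBL',485,182,.132),('bBR',570,178,.132)]: print(n,T(u,v,z).round(1))
"
```

```text
clip [110.    5.8]
bTL [  77.2 -105.4]
bTR [  77.7 -148. ]
bBL [  51.5 -104.4]
bBR [  51.1 -145.9]
```

View pics/s3.png

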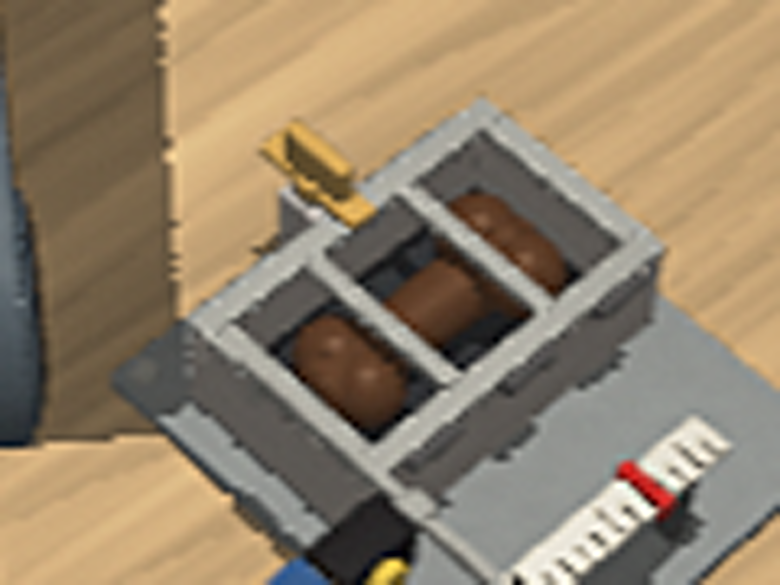

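The turnbutton lies square across the frame edge, at (320,175) in that crop, parallel to the frame's cross bars. Next I go to the grip block.

Call:
{"method": "arm_command", "body": {"series": [[[0,45,0,0],[0,45,0,0],[0,45,0,0],[0,45,0,0],[0,41,1.5,0],[0,0,0,0],[0,0,0,0]]]}}

```text
t: 9.75
tcp_pos: [0.6609, -0.0649, 0.2104]
tool_rot: [-0.027, 0.707, 0.027, 0.706]
force: [-0.4, -0.1, -0.8]
finger_gap: 0.753
```

Call:
{"method": "arm_command", "body": {"series": [[[20,0,0,0],[25,0,0,0],[25,0,0,0],[20,0,0,0],[15,0,0,0],[8,0,0,0],[0,0,0,0],[0,0,0,0]]]}}

```text
t: 10.55
tcp_pos: [0.6625, -0.068, 0.0975]
tool_rot: [-0.026, 0.706, 0.025, 0.707]
force: [0.0, -1.4, 0.7]
finger_gap: 0.75
```

```bash
python3 -c "
from h import *
go(65.5,-126,96)"
```

```text
t 10.55 tool-shift [ 1.5 -0.  -1.5] jaw yaw in gauge -0.004 tilt [ 0.001 -0.    -1.   ] tcp gauge [  67. -126.] z 97.5 q [-0.27  0.74  1.43 -0.    0.97 -0.34] F [ 0.  -1.4  0.7] gap 0.75
```

Call:
{"method": "arm_command", "body": {"series": [[[1.5,0,-1,0],[0,0,0,0],[0,0,0,0],[0,0,0,0],[0,0,0,0],[0,0,0,0],[0,0,0,0],[0,0,0,0]]], "jaw": 0, "force": 45}}

```text
t: 11.35
tcp_pos: [0.6626, -0.0679, 0.0969]
tool_rot: [-0.026, 0.705, 0.025, 0.708]
force: [2.1, 1.1, 5.8]
finger_gap: 0.318
```

```bash
python3 -c "
from h import *
go(65.5,-126,96)"
```

```text
t 11.35 tool-shift [ 0.8 -0.1 -1.7] jaw yaw in gauge -0.003 tilt [ 0.004 -0.001 -1.   ] tcp gauge [  67.2 -125.9] z 96.9 q [-0.27  0.74  1.43  0.    0.97 -0.34] F [2.1 1.1 5.8] gap 0.318
```

The button is fully in: the gap is 27 mm against a nominal 28. Now I draw the arm out.

Call:
{"method": "arm_command", "body": {"series": [[[0,4,0,0],[0,8,0,0],[0,10,0,0],[0,10,0,0],[0,8,0,0],[0,0,0,0],[0,0,0,0]]]}}

```text
t: 12.05
tcp_pos: [0.6596, -0.0303, 0.0969]
tool_rot: [-0.028, 0.705, 0.024, 0.708]
force: [1.2, -6.2, 5.7]
finger_gap: 0.315
```

```bash
python3 -c "
from h import *
go(67.2,-26,97)"
```

```text
t 12.05 tool-shift [-0.4 62.1  0.1] jaw yaw in gauge -0.002 tilt [ 0.004 -0.005 -1.   ] tcp gauge [ 67.  -88.1] z 96.9 q [-0.21  0.73  1.45 -0.    0.96 -0.28] F [ 1.2 -6.2  5.7] gap 0.315
```

Call:
{"method": "arm_command", "body": {"series": [[[0,8,0,0],[0,12,0,0],[0,14,0,0],[0,13,0,0],[0,9,0,0],[0,4,0,0],[0,1,0,0],[0,0,0,0],[0,0,0,0]]]}}

```text
t: 12.95
tcp_pos: [0.6546, 0.0302, 0.0969]
tool_rot: [-0.028, 0.706, 0.024, 0.707]
force: [-0.4, -6.7, 7.3]
finger_gap: 0.314
```

```bash
python3 -c "
from h import *
go(67.2,-26,97); shot('scene','s4.png',(270,170,370,245),8); shot('top','t4.png',(195,140,335,240),5.6)"
```

```text
t 12.95 tool-shift [-0.1  1.5  0.6] jaw yaw in gauge -0.002 tilt [ 0.002 -0.005 -1.   ] tcp gauge [ 66.6 -27.5] z 96.9 q [-0.12  0.73  1.46 -0.01  0.95 -0.19] F [-0.4 -6.7  7.3] gap 0.314
```

View pics/s4.png

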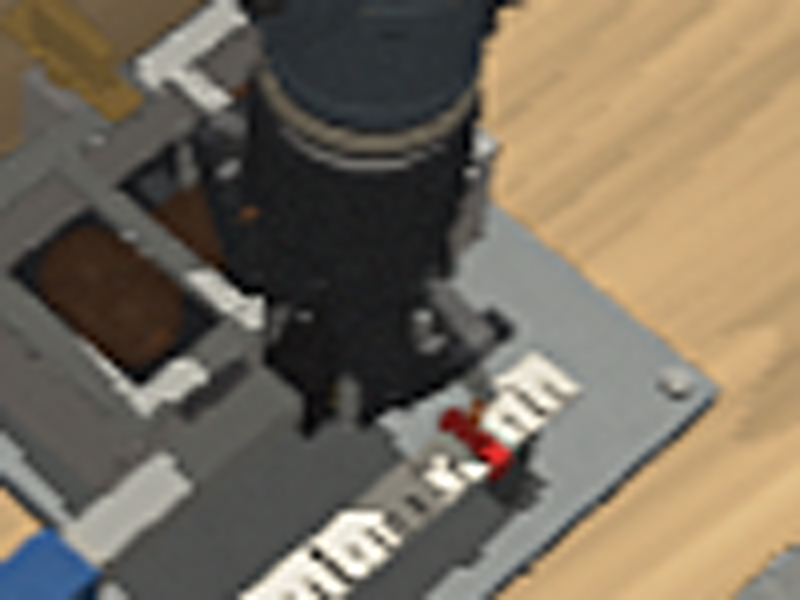

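View pics/t4.png

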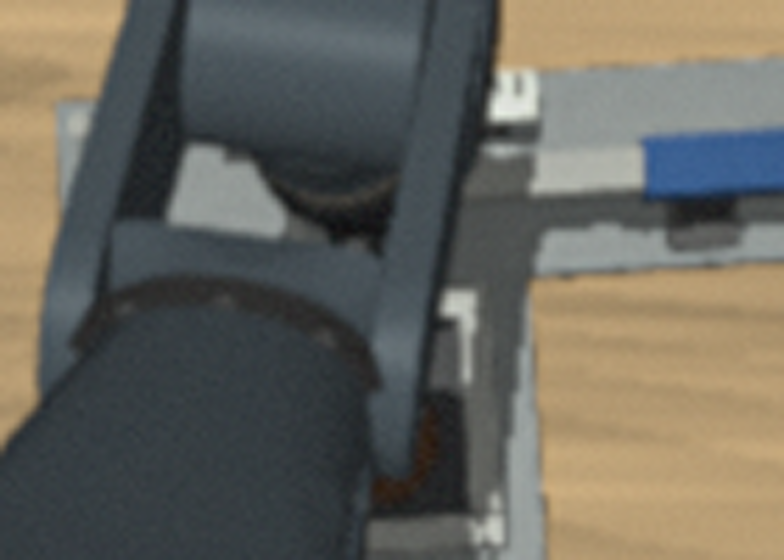

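```bash
python3 -c "
from h import *
P=lambda x,y,z:((topix('scene',[*g2w(x,y),z/1000])-[270,170]+.4)*8).round(0)
for y in (5.8,2,10): print('needle',y,[P(110,y,z) for z in (87,100,115)])
for dx in(-14,14):
  for dy in(-4,4): print('clip top',dx,dy,P(110+dx,5.8+dy,83))
im=cv2.imread('pics/raw_s4.png')[212:238,316:345]
cv2.imwrite('pics/s4z.png',cv2.resize(im,None,fx=24,fy=22,interpolation=cv2.INTER_NEAREST))
"
```

```text
needle 5.8 [array([476., 426.]), array([479., 406.]), array([484., 383.])]
needle 2 [array([468., 432.]), array([472., 413.]), array([476., 390.])]
needle 10 [array([484., 419.]), array([487., 400.]), array([492., 377.])]
clip top -14 -4 [438. 414.]
clip top -14 4 [454. 401.]
clip top 14 -4 [495. 463.]
clip top 14 4 [511. 450.]
```

View pics/s4z.png

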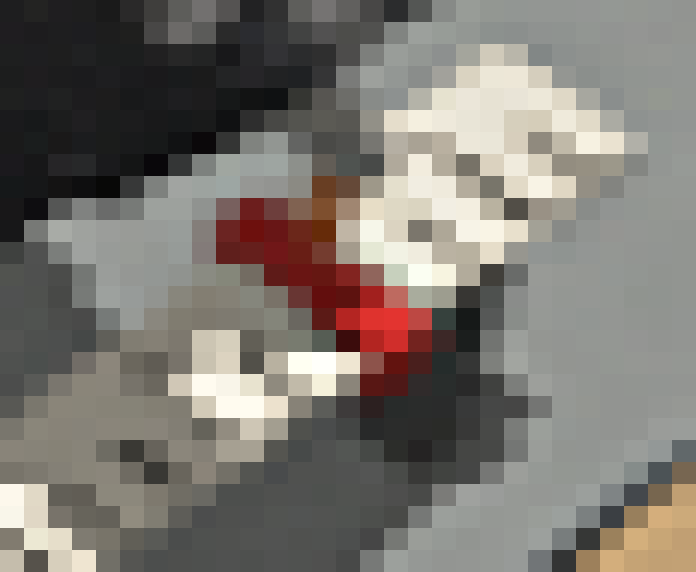

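The orange needle at about (329,221) in the full picture lies over the clip, within a millimetre or so. The kinematics give about 1 mm short, so I add 1 mm and then check numerically.

Call:
{"method": "arm_command", "body": {"series": [[[0,1,0,0],[0,0,0,0],[0,0,0,0]]]}}

```text
t: 13.35
tcp_pos: [0.6546, 0.031, 0.0968]
tool_rot: [-0.028, 0.706, 0.024, 0.707]
force: [-0.4, -6.0, 7.2]
finger_gap: 0.313
```

```bash
python3 -c "
from h import *
go(67.2,-26.3,97)
im=np.mean([snapshot('scene').astype(float) for _ in range(6)],0)
P=lambda x,y,z:topix('scene',[*g2w(x,y),z/1000])
for y in (4.8,5.8,6.8): print(y,[P(110,y,z).round(2) for z in (87,92,97)])
print('clip pred centre',P(110,5.8,82.5).round(2))
for r in range(217,227): print(r,[tuple(im[r,c].astype(int)) for c in range(326,334)])
sub=im[212:238,316:345]; R,G,B=sub[...,0],sub[...,1],sub[...,2]
w=np.clip(R-2*G-5,0,None)*(R>60); v,u=np.mgrid[212:238,316:345]
print('red',(w*u).sum()/w.sum(),(w*v).sum()/w.sum())
# home reference from raw_s2/s1: red centroid
for f in('s1','s2','s3'):
  a=cv2.imread(f'pics/raw_{f}.png')[212:238,316:345,::-1].astype(float);w=np.clip(a[...,0]-2*a[...,1]-5,0,None)*(a[...,0]>60);print(f,(w*u).sum()/w.sum(),(w*v).sum()/w.sum())
"
```

```text
t 13.35 tool-shift [-0.2  0.4  0.6] jaw yaw in gauge -0.002 tilt [ 0.003 -0.005 -1.   ] tcp gauge [ 66.6 -26.7] z 96.8 q [-0.12  0.73  1.46 -0.01  0.95 -0.19] F [-0.4 -6.   7.2] gap 0.313
4.8 [array([328.8 , 223.04]), array([328.97, 222.11]), array([329.15, 221.17])]
5.8 [array([329.04, 222.84]), array([329.22, 221.91]), array([329.39, 220.96])]
6.8 [array([329.28, 222.64]), array([329.46, 221.7 ]), array([329.64, 220.76])]
clip pred centre [328.88 223.68]
217 [(np.int64(61), np.int64(62), np.int64(61)), (np.int64(85), np.int64(85), np.int64(83)), (np.int64(79), np.int64(77), np.int64(73)), (np.int64(85), np.int64(85), np.int64(79)), (np.int64(89), np.int64(88), np.int64(84)), (np.int64(90), np.int64(90), np.int64(87)), (np.int64(192), np.int64(185), np.int64(169)), (np.int64(246), np.int64(241), np.int64(225))]
218 [(np.int64(125), np.int64(128), np.int64(125)), (np.int64(153), np.int64(158), np.int64(154)), (np.int64(120), np.int64(123), np.int64(120)), (np.int64(84), np.int64(85), np.int64(82)), (np.int64(76), np.int64(77), np.int64(74)), (np.int64(117), np.int64(117), np.int64(11
[... 2533 characters left out ...]
(92), np.int64(15), np.int64(15)), (np.int64(161), np.int64(31), np.int64(28)), (np.int64(188), np.int64(104), np.int64(94)), (np.int64(169), np.int64(173), np.int64(157))]
226 [(np.int64(127), np.int64(125), np.int64(115)), (np.int64(128), np.int64(129), np.int64(118)), (np.int64(99), np.int64(97), np.int64(89)), (np.int64(83), np.int64(17), np.int64(15)), (np.int64(175), np.int64(33), np.int64(30)), (np.int64(221), np.int64(49), np.int64(45)), (np.int64(226), np.int64(49), np.int64(45)), (np.int64(188), np.int64(72), np.int64(66))]
red 329.6260512615138 224.96996395674807
s1 328.9421726559273 224.40726972325484
s2 328.9474106784424 224.41549578482537
s3 328.93433319821645 224.4029185245237
```

```bash
python3 -c "
from h import *
G=lambda u,v,z: (1000*Rz(GA).T@(toworld('top',np.array([u,v]),z)[:2]-GP)).round(2)
for f in('t0','t3'):
  a=cv2.imread(f'pics/raw_{f}.png')[...,::-1].astype(float)
  v,u=np.mgrid[150:170,235:260]; s=a[150:170,235:260]; w=np.clip(s[...,0]-s[...,1:].max(2)-40,0,None)
  print(f,'clip',G((w*u).sum()/w.sum(),(w*v).sum()/w.sum(),.082))
  for r in (168,170,172): print(r,[(c,*a[r,c].astype(int).tolist()) for c in list(range(284,295))+list(range(307,313))])
  print('at291.5,309.0',G(291.5,170,.132),G(309,170,.132))
  d=a[156:162,280:296]; print(d.mean(2).astype(int))
"
```

```text
t0 clip [111.1    6.01]
168 [(284, 168, 174, 169), (285, 156, 162, 155), (286, 154, 157, 150), (287, 146, 147, 141), (288, 128, 130, 123), (289, 127, 130, 125), (290, 124, 127, 122), (291, 69, 69, 67), (292, 41, 39, 40), (293, 39, 39, 40), (294, 41, 42, 40), (307, 46, 45, 44), (308, 72, 74, 73), (309, 95, 101, 111), (310, 67, 89, 125), (311, 51, 82, 126), (312, 48, 81, 123)]
170 [(284, 168, 176, 169), (285, 156, 158, 151), (286, 152, 156, 148), (287, 153, 154, 147), (288, 152, 154, 147), (289, 154, 156, 149), (290, 134, 136, 130), (291, 78, 79, 75), (292, 36, 37, 36), (293, 42, 42, 41), (294, 45, 44, 43), (307, 45, 45, 44), (308, 58, 59, 58), (309, 75, 81, 93), (310, 60, 84, 115), (311, 49, 81, 123), (312, 50, 81, 126)]
172 [(284, 169, 175, 171), (285, 158, 162, 154), (286, 153, 155, 147), (287, 155, 157, 150), (288, 154, 156, 149), (289, 154, 157, 149), (290, 138, 140, 134), (291, 90, 91, 88), (292, 45, 46, 45), (293, 42, 42, 40), (294, 47, 47, 46), (307, 47, 48, 46), (308, 60, 59, 58), (309, 73, 80, 87), (310, 60, 80, 112), (311, 51, 84, 126), (312, 54, 87, 129)]
at291.5,309.0 [  6
[... 1285 characters left out ...]
84), (289, 191, 194, 184), (290, 174, 175, 167), (291, 110, 111, 106), (292, 57, 56, 55), (293, 57, 56, 55), (294, 62, 63, 60), (307, 60, 59, 57), (308, 77, 76, 75), (309, 89, 98, 108), (310, 72, 99, 138), (311, 64, 104, 155), (312, 65, 106, 158)]
at291.5,309.0 [  66.29 -105.02] [  63.83 -147.65]
[[182 222 227 213 185 175 168 161 206 228 218 169 155 161 160 155]
 [213 225 228 225 212 189 176 177 220 228 215 150 152 157 158 156]
 [226 227 229 227 222 200 183 192 227 230 211 143 149 159 157 156]
 [230 229 230 230 226 202 184 197 227 231 210 148 151 159 155 155]
 [227 228 229 228 222 200 186 188 207 211 191 146 154 163 156 159]
 [182 178 175 171 166 170 185 176 153 146 137 126 154 163 161 157]]
```

The three estimates agree to within about 1 mm: 99.0–99.8 mm of travel needed, 99.2 mm done, and the needle over the clip in the picture. I'll hold for a moment and check for drift.

Call:
{"method": "arm_command", "body": {"series": [[[0,0,0,0],[0,0,0,0],[0,0,0,0],[0,0,0,0],[0,0,0,0],[0,0,0,0],[0,0,0,0],[0,0,0,0]]]}}

```text
t: 14.45
tcp_pos: [0.6546, 0.031, 0.0969]
tool_rot: [-0.028, 0.706, 0.024, 0.707]
force: [-0.6, -6.4, 6.0]
finger_gap: 0.312
```

```bash
python3 -c "
from h import *
go(67.2,-26.3,97)
im=snapshot('scene').astype(int)
for r in (220,221,222,223): print(r,[int(im[r,c,1]-im[r,c,2]) for c in range(326,334)])
p=lambda z:topix('scene',[*g2w(-109,15),z]); print('turnbutton px',p(.1).round(), im[tuple(p(.1).round().astype(int)[::-1])])
print(ticket.sign_off())"
```

```text
t 14.45 tool-shift [-0.1  0.3  0.6] jaw yaw in gauge -0.002 tilt [ 0.002 -0.005 -1.   ] tcp gauge [ 66.6 -26.6] z 96.9 q [-0.12  0.73  1.46 -0.01  0.95 -0.19] F [-0.6 -6.4  6. ] gap 0.312
220 [4, 2, 8, 23, 25, 17, 19, 13]
221 [2, 1, 15, 32, 26, 22, 19, 19]
222 [1, 1, 9, 29, 21, 21, 18, 11]
223 [3, 3, 1, 7, 14, 20, 13, 14]
turnbutton px [278. 173.] [117  94  51]
the job is handed in; nothing more can be done
None
```

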